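# Snap a lead clip onto the rail of the wiring duct

## Robot

A 6-joint arm with a two-finger parallel gripper is mounted at the origin on the work surface. World frame = base frame: x ahead of the robot, y to its left, z up, the work surface at z = 0. Lengths are in m, angles in rad, forces in N, time in s.
With the tool pointing down it reaches from about 0.35 to 0.775 m from the base axis. Payload 7.3 kg.
Tool frame: the origin (TCP) lies at the very end of the fingers, on their centre line; the grasp point (between the pads) lies 19 mm behind it (pinch_z is the distance from the TCP to the grasp point, in m); z points along the fingers, y is the line along which they close (so a half turn about z gives the same grasp; the last joint's range is limited). The gripper opens to 92 mm and grips with 3 to 60 N. Pads are 19 mm wide; open, the fingers measure 130 mm over their backs; the gripper's body (75 mm by 190 mm) begins 47 mm behind the grasp point.
Start: joints at [-0.146, 0.342, 1.524, -0, 1.275, -0.146], TCP at [0.525, 0, 0.227] pointing down, gripper open.
Joint ranges: [-2.53, 2.53], [-0.77, 2.02], [0.04, 2.7], [-1, 4.14], [0.28, 2.66], [-3.11, 3.11]. Speed limits (rad/s): [2.57, 2.57, 3.14, 3.14, 3.14, 3.14].

## Interface

Orientations are given as [roll, pitch, yaw] about the fixed x, y, z axes, in that order (R = Rz(yaw) Ry(pitch) Rx(roll)).
In Python, from cell import * gives the robot as it stands.
- The arm moves only by the tool arm_command, never from a script. Its arguments are lists of equal length, an entry for each row: "fingers": the gripper command: -1 is fully open, 1 is shut, values between are in proportion; "travel": the shift along the tool's x, y, z in m, a list of three; "dr": the turn, a rotation vector about the tool's x, y, z in degrees, a list of three. In form: {"fingers": [fingers, ...], "travel": [[x, y, z], ...], "dr": [[wx, wy, wz], ...]}. A call has 1 to 8 rows; each row is the pose to reach, as a shift and turn from the pose commanded when the call began, along the tool's axes at that moment; what a row does not reach only later rows make up. A row lasts 1/12 s, in which the tool goes at most 41.7 mm and 7.16 degrees, less where a joint would pass 70% of its speed; a pose out of reach is approached as far as the arm can. A call with a gripper value outside its range is refused whole. The fingers move at their own pace and stop on an object; "squeeze" is the grip in N (left out, the last holds). Time passes only in rows, so rows that repeat a pose let the fingers close. It gives the time, the measured TCP pose, the force, the opening and the grip force at its end, in the units of the state.
- observe(): the state, without advancing time (a new reading comes with each control period).
- read_camera(name): name is "scene" or "side" or "wrist"; returns a dict with "color" (384x512x3 uint8, blue, green, red), "z_map" (384x512 float32, m along the optical axis (not along the pixel's ray), 0 where there is no reading), "fx", "fy", "cx", "cy" (pixels), "R" (3x3) and "t" (3): a world point X has camera coordinates R X + t. Camera axes: x right, y down, z forward; pixel columns grow to the right and rows downward; lengths in m; the calibration is good to about 2 mm. The wrist camera is an equidistant fisheye: a pixel r from the principal point sees the ray r / f radians off the axis. A picture is of the moment at which its call begins.
- hand_in(): hands the job in; it is judged then, once.
The state is a dict: "time": time; "qpos": joint angles; "qvel": joint speeds; "joint_efforts": joint torques, N m; "tool_pos": TCP position; "tool_rot": TCP orientation; "contact_force": force on the tool from outside, world axes, zero at the start; "torque": the same for the moment, N m; "opening": finger opening in m; "grip_force": force on a finger pad.
Only numpy, scipy, OpenCV 4.12 (cv2) and the standard library are available. Lean on these libraries where they do the work, as an engineer would, in place of code of your own. Each camera call takes 0.05 s, during which the arm holds its last target. There are 200 camera calls.

## Task

Lift the top clip off the nested pile in the dispenser, stand it on its feet on the cutting mat and let go, then take it again by its two end faces and push it straight down over the rail in the wiring duct until its arms snap past the tube, midway between the two clips already there. Leave it upright on the rail, and leave the other clips in the pile and everything else on the bench where they are.

Things in the scene. Friction and masses are not known exactly. Their poses are not given: they have to be found in the camera images.
- clip_centre (a point): the clip to be fitted, top one of three alike in the nested pile: white plastic, 60 g, 54 mm tall standing on its feet, bore open downward. Feet 31 mm wide (x); bore along y. From the feet up: sprung arms at -x and +x of the bore (0 to 24 mm), crown plate 30 (x) x 24 (y) mm (24 to 28 mm), stem (28 to 54 mm). This point is half-way up, 27 mm above the feet; z points up. Either way round is the same
- clip_bore (a point): point on the clip's bore axis, 12.5 mm above its feet, midway along; y along the bore. It fits a 22 mm tube; the arms' lips leave a 16.4 mm mouth. They meet the tube with this point about 15 mm above the tube's axis; then a push of about 10 N straight down spreads the arms till they snap under it and the crown rests on the tube, this point within 1 mm of its axis
- clip_stem (a point): the clip's stem, the only part to hold: solid block 14 mm (x) by 24 mm (y) by 26 mm tall, this point at its centre, 41 mm above the feet. In the pile the dispenser's straps cover its end faces (-y, +y): there it can be held only across x. In the duct the walls leave no room for fingers beside it in x: there it can be held only by its end faces, across y
- rail_mid (a point): middle of the rail's axis, where the clip's bore must come: fixed level aluminium tube, 22 mm diameter, along y, 30 mm above the bench, in a fixed grey slotted duct 280 mm long (y), 48 mm wide (x), side walls 42 mm apart inside, tops 70 mm above the bench; z is up. Two like clips are fixed on the rail at y = -85 and +85 mm, stem tops 72 mm above the bench; bare between
- dispenser_mid (a point): centre of the top of the dispenser's fixed 70 x 70 mm foot plate, 5 mm above the bench. Two upright steel straps, 14 mm wide (x), 3 mm thick, at y = -15 and +15 mm, tops 125 mm above the bench. Three clips nest between them, bores along y, 30 mm apart, arms straddling the stem beneath (1 mm play). The top one's feet are 65 mm above the bench; lifted straight up 60 mm it clears the straps
- mat_mid (a point): centre of the upper face of the fixed green cutting mat, 140 mm (x) by 160 mm (y), 3 mm thick (this point is 3 mm above the bench), nothing on it
- clip_mid: second clip of the pile, same form; origin between its feet; must stay in the pile
- clip_low: lowest clip of the pile, same form; origin between its feet; must stay in the pile
- spool: bystander: solder reel, 40 mm across, 40 mm high, origin under its centre, stands between mat and dispenser
- heatsink: bystander: finned aluminium heat sink 40 x 30 x 19 mm, origin under its centre
- meter: bystander: hand multimeter lying on its back, 150 (x) x 75 (y) x 32 mm with a dial to 39 mm, origin under its centre
- jar: bystander: small jar, 54 mm across, 55 mm high, origin under its centre
- tin: bystander: open round tin, 70 mm across, 40 mm high, origin under its centre
- screwdriver: bystander: screwdriver 180 mm long lying along its x
- big_clip: bystander: clip for a much larger tube lying on its side, about 75 x 44 x 24 mm, origin under the middle of its bore
- clip: the clip to be fitted, as above; origin between its feet

How it is judged:
By the outcome, as a careful person would: the job done as asked, in the order asked, and still so for the second after the job is handed in, with the robot touching nothing.
It also fails if it takes over 51 s, if anything falls off the work surface, if the arm or the gripper's body presses on something with over 40 N, if the wrist force passes 120 N, or if a joint passes its speed limit or range.

## Working session

There is one attempt and no reset: what is moved stays moved. The work goes in short steps, Python scripts to look and compute and a tool call to move; the robot and the scene stay as the last step left them, time stands still between calls to the robot, and variables do not carry over. Pictures are saved under pics/ and viewed, at most 10 in all, crops included, and the job is handed in when it is done.

Besides the shell and the picture viewer there is one more tool, called after ">>>" as name(argument=value, ...), one argument or row to a line, values as JSON. arm_command: Moves the arm, as the interface text tells. Its arguments: {"type":"object","properties":{"fingers":{"type":"array","items":{"type":"number"}},"travel":{"type":"array","items":{"type":"array","items":{"type":"number"}}},"dr":{"type":"array","items":{"type":"array","items":{"type":"number"}}},"squeeze":{"type":"number"}},"required":["fingers","travel","dr"]}

```bash
mkdir -p pics
cat > h.py <<'E'
from cell import *
import numpy as np, cv2, pickle
def snap(n,tag):
    c=read_camera(n); pickle.dump(c,open(f'pics/{tag}.pkl','wb')); cv2.imwrite(f'pics/{tag}.png',c['color']); return c
def load(tag): return pickle.load(open(f'pics/{tag}.pkl','rb'))
def cloud(c):
    z=c['z_map']; v,u=np.mgrid[:z.shape[0],:z.shape[1]]
    P=np.stack([(u-c['cx'])/c['fx']*z,(v-c['cy'])/c['fy']*z,z],-1)
    W=(P-c['t'])@c['R']; W[z==0]=np.nan; return W
E
python3 - <<'E'
from h import *
s=observe(); print({k:np.round(v,4) for k,v in s.items()})
a=snap('scene','s0')['color'];b=snap('side','d0')['color']
for n in('s0','d0'):
    c=load(n);print(n,c['fx'],c['cx'],c['cy'],-c['R'].T@c['t'],c['R'][2])
E
```

```text
{'time': np.float64(0.0), 'qpos': array([-0.146 ,  0.3428,  1.525 ,  0.    ,  1.2754, -0.146 ]), 'qvel': array([ 0.0003,  0.0006, -0.001 , -0.0018,  0.0017, -0.0012]), 'joint_efforts': array([ 8.00000e-04, -4.31246e+01, -2.44220e+01,  7.18000e-02,
        5.59000e-02, -1.00000e-04]), 'tool_pos': array([5.246e-01, 1.000e-04, 2.260e-01]), 'tool_rot': array([-3.1400e+00, -2.0000e-04,  1.5708e+00]), 'contact_force': array([-0.0162,  0.3808,  0.2036]), 'torque': array([-0.0444,  0.004 , -0.0413]), 'grip_force': np.float64(0.0), 'opening': np.float64(0.0918)}
s0 367.49359404420534 255.46766709672738 188.97504634214124 [1.19779737 0.47771846 1.04329429] [-0.48443343 -0.40074274 -0.77764356]
d0 355.47183255045456 253.9331854505 192.91800436105265 [ 0.09183401 -0.49654065  0.66080275] [ 0.55840516  0.54626211 -0.62432474]
```

View pics/s0.png

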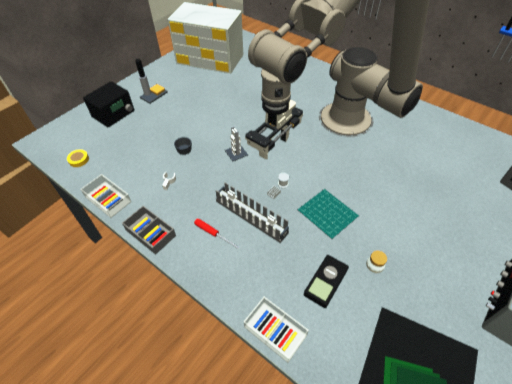

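View pics/d0.png

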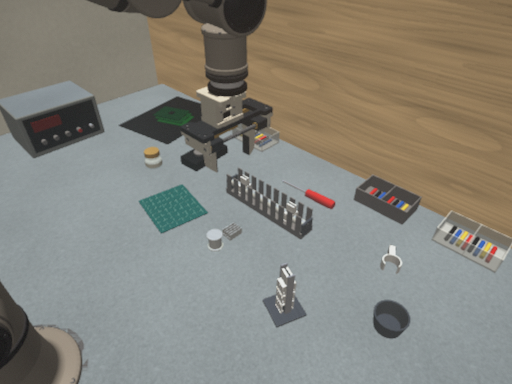

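The scene view shows the dispenser near (236,145), duct from (218,190) to (288,235), and mat near (329,213). In the side view these are at (285,300), (268,200) and (172,207). Next I'll measure each one.

```bash
cat > m.py <<'E'
from h import *
def rect(P): 
    r=cv2.minAreaRect((P[:,:2]*1000).astype(np.float32)); return np.round(r[0],1),np.round(r[1],1),round(r[2],1)
for n,boxes in (('s0',dict(mat=(295,185,362,240),duct=(212,180,292,243),disp=(222,122,250,164))),('d0',dict(mat=(135,182,210,232),duct=(222,168,315,235),disp=(260,260,308,326)))):
    c=load(n);W=cloud(c);hsv=cv2.cvtColor(c['color'],cv2.COLOR_BGR2HSV)
    for k,(a,b,e,d) in boxes.items():
        w=W[b:d,a:e].reshape(-1,3);h=hsv[b:d,a:e].reshape(-1,3)
        if k=='mat': m=(h[:,0]>70)&(h[:,0]<95)&(h[:,1]>120)
        else: m=w[:,2]>(0.012)
        print(n,k,m.sum(),rect(w[m]),'z',np.round(np.nanpercentile(w[m][:,2],[2,50,98]),4))
        if k=='duct':
            m=(abs(w[:,2]-.07)<.0035); print(' tops',m.sum(),rect(w[m]))
        if k=='disp':
            m=(abs(w[:,2]-.005)<.003)&(h[:,2]<110); print(' plate',m.sum(),rect(w[m]))
            for z0 in (.119,.125):
                m=(abs(w[:,2]-z0)<.003); print(' top',z0,m.sum(),w[m].mean(0).round(4), rect(w[m]))
E
python3 m.py
python3 - <<'E'
from h import *
a=load('s0')['color'][120:170,205:265];b=load('d0')['color'][250:330,255:315]
c=load('d0')['color'][160:240,215:320]
f=lambda i,s:cv2.resize(i,s,interpolation=cv2.INTER_CUBIC)
cv2.imwrite('pics/crop0.png',np.vstack([np.hstack([f(a,(400,300)),f(b,(400,300))]),f(c,(800,300))]))
E
```

```text
s0 mat 1473 (array([477.8, 202.8]), array([157.1, 135.7]), 80.2) z [-0.0016  0.0029  0.0071]
s0 duct 1583 (array([637.9,  -6.4]), array([258.7, 252.2]), 37.0) z [0.0133 0.0405 0.0723]
 tops 181 (array([653.5,   5.1]), array([ 50.9, 263.3]), 0.7)
s0 disp 274 (array([ 525.1, -133. ]), array([295.4,  35.9]), 53.9) z [0.0166 0.0898 0.3349]
 plate 94 (array([ 453.4, -231.5]), array([61.5, 66.2]), 60.6)
 top 0.119 21 [ 0.4492 -0.2406  0.1189] (array([ 449.8, -237.8]), array([36. , 14.3]), 60.6)
 top 0.125 9 [ 0.4512 -0.2352  0.1247] (array([ 450.5, -236. ]), array([34.2,  7.5]), 73.9)
d0 mat 795 (array([473.3, 199.9]), array([151.7, 134. ]), 79.5) z [0.0015 0.0038 0.0061]
d0 duct 2414 (array([663.4,  -1.2]), array([233.7, 257.4]), 45.3) z [0.0137 0.0418 0.0723]
 tops 294 (array([651.7,   5. ]), array([ 51.2, 265.7]), 0.8)
d0 disp 745 (array([ 445.4, -235.1]), array([37.1, 30. ]), 87.2) z [0.0146 0.0789 0.1251]
 plate 551 (array([ 447.5, -237.8]), array([67.1, 69.9]), 67.2)
 top 0.119 95 [ 0.4478 -0.2355  0.1195] (array([ 448.1, -236.9]), array([33.3, 14.9]), 68.4)
 top 0.125 39 [ 0.4477 -0.2363  0.1247] (array([ 448.5, -235.9]), array([34.6, 13.7]), 68.2)
```

View pics/crop0.png

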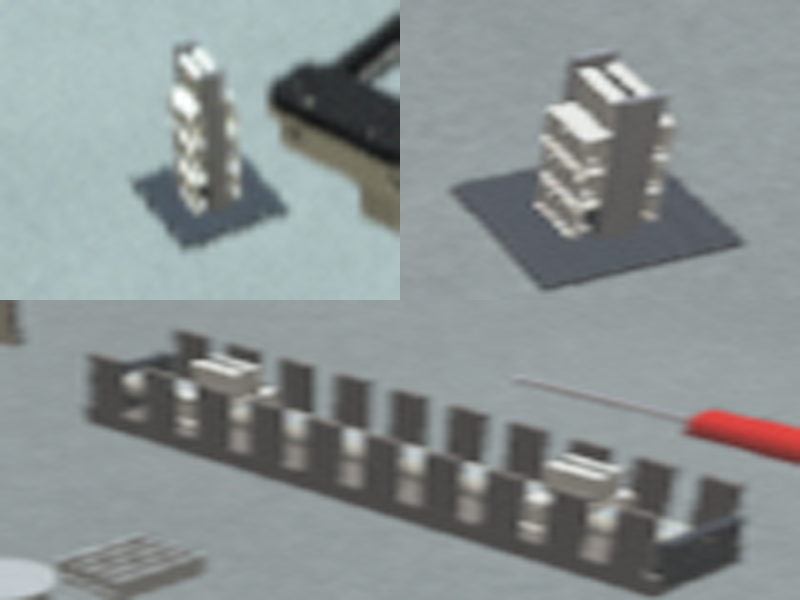

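Crop: the pile stands between two straps whose line runs at about 68°. The two fixed clips' stems show in the duct. I'll measure those stems while moving over the pile.

>>> arm_command(
  fingers=[-0.2,-0.2,-0.2,-0.2,-0.2,-0.2,-0.2,-0.2],
  travel=[
    [-0.04,-0.013,0],
    [-0.08,-0.026,0],
    [-0.12,-0.039,0],
    [-0.16,-0.052,0],
    [-0.2,-0.065,0],
    [-0.237,-0.077,0],
    [-0.237,-0.077,0],
    [-0.237,-0.077,0],
  ],
  dr=[
    [0,0,4],
    [0,0,8],
    [0,0,12],
    [0,0,16],
    [0,0,20],
    [0,0,22],
    [0,0,22],
    [0,0,22],
  ],
)

```text
time: 0.77
tool_pos: [0.4471, -0.2387, 0.2262]
tool_rot: [-3.141, -0.0, 1.183]
contact_force: [0.4, 1.5, -0.6]
opening: 0.0556
grip_force: 0.0
```

```bash
cat > m2.py <<'E'
from h import *
from m import rect
E
sed -i '3,$!b' m.py
python3 - <<'E'
from h import *
for n in('s0','d0'):
    c=load(n);W=cloud(c);g=c['color'].min(-1)
    m=(W[...,2]>.064)&(W[...,2]<.08)&(abs(W[...,0]-.652)<.03)&(abs(W[...,1])<.16)&(g>135)
    k,l,st,ce=cv2.connectedComponentsWithStats(m.astype(np.uint8))
    for i in range(1,k):
        if st[i,4]>8: P=W[l==i];print(n,st[i,4],P.mean(0).round(4),np.round(P.min(0),3),np.round(P.max(0),3),ce[i].round(1))
c=snap('wrist','w1');s=observe();print(s['time'],s['tool_pos'],s['tool_rot'],s['opening'])
snap('side','d1');snap('scene','s1')
print(c['fx'],c['cx'],c['cy'],-c['R'].T@c['t'],c['R'])
E
```

```text
s0 32 [ 0.6555 -0.08    0.0705] [ 0.647 -0.092  0.065] [ 0.662 -0.068  0.074] [230.7 192.6]
s0 35 [0.6534 0.0895 0.0709] [0.642 0.076 0.064] [0.661 0.101 0.075] [271.1 217.6]
d0 31 [0.6493 0.0875 0.0719] [0.643 0.077 0.068] [0.658 0.102 0.074] [244.1 177.3]
d0 41 [ 0.6521 -0.0807  0.0722] [ 0.645 -0.092  0.068] [ 0.66  -0.067  0.075] [291.  204.1]
0.8167 [ 0.44761178 -0.23719232  0.22631516] [-3.14068960e+00 -8.08505025e-04  1.18510409e+00] 0.05508141320968926
297.3186396354542 253.89278762772096 191.16221762188533 [ 0.47388732 -0.17579621  0.38426026] [[ 9.25587789e-01 -3.78532654e-01  5.23618102e-04]
 [-3.65951285e-01 -8.94468446e-01  2.56916051e-01]
 [-9.67827546e-02 -2.37989978e-01 -9.66433582e-01]]
```

View pics/w1.png

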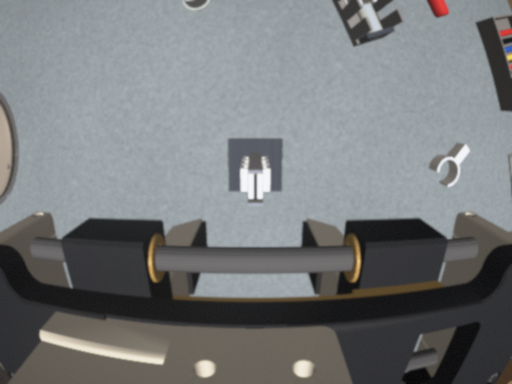

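The wrist view shows the dispenser plate at u 229–282, square to the camera, with the stem top near (256,190) between the straps. I'll refine with fisheye rays.

```bash
cat >> h.py <<'E'
def ray(c,u,v):
    d=np.stack([(np.asarray(u,float)-c['cx'])/c['fx'],(np.asarray(v,float)-c['cy'])/c['fy']],-1)
    r=np.linalg.norm(d,axis=-1,keepdims=True)
    p=np.concatenate([d/np.maximum(r,1e-9)*np.sin(r),np.cos(r)],-1)
    return p@c['R']
def onplane(c,u,v,z):
    o=-c['R'].T@c['t'];d=ray(c,u,v);return o+d*((z-o[2])/d[...,2])[...,None]
def wcloud(c):
    z=c['z_map'];v,u=np.mgrid[:z.shape[0],:z.shape[1]];d=ray(c,u,v)
    k=z/(d@c['R'][2]);W=-c['R'].T@c['t']+d*k[...,None];W[z==0]=np.nan;return W
def rect(P): 
    r=cv2.minAreaRect((P[:,:2]*1000).astype(np.float32)); return np.round(r[0],1),np.round(r[1],1),round(r[2],1)
E
python3 - <<'E'
from h import *
c=load('w1');W=wcloud(c);g=c['color']
m=np.zeros(g.shape[:2],bool);m[130:212,215:295]=1
p=m&(g.max(-1)<90)&(abs(W[...,2]-.005)<.004);print('plate',p.sum(),rect(W[p]))
for z,t in((.125,.003),(.119,.003),(.093,.003),(.122,.006)):
    q=m&(abs(W[...,2]-z)<t);print(z,q.sum(),rect(W[q]) if q.sum()>3 else'', np.nanmean(W[q],0).round(4))
yy,xx=np.where(m&(W[...,2]>.08));print(xx.min(),xx.max(),yy.min(),yy.max())
# plate by corners of mask outline incl. pile shade
v,u=np.where(p);print(u.min(),u.max(),v.min(),v.max());print(onplane(c,[u.min()-.5,u.max()+.5],[165,165],.005),onplane(c,[256],[v.min()-.5],.005))
for n in('s1','d1'):
    k=load(n);V=cloud(k);gg=k['color']
    for z in(.005,.122):
        q=(abs(V[...,2]-z)<(.003 if z<.1 else .006))&(abs(V[...,0]-.448)<.05)&(abs(V[...,1]+.237)<.05)
        if z<.1:q&=gg.max(-1)<115
        if q.sum()>3:print(n,z,q.sum(),rect(V[q]))
big=cv2.resize(g[130:212,215:295],(800,600),interpolation=cv2.INTER_CUBIC);cv2.imwrite('pics/w1c.png',big)
E
```

```text
plate 0 (array([0., 0.]), array([0., 0.]), 0.0)
0.125 125 (array([ 449.7, -236.9]), array([32.9, 13.8]), 67.6) [ 0.4498 -0.2366  0.1249]
0.119 427 (array([ 450.1, -236.1]), array([31. , 13.8]), 68.2) [ 0.4499 -0.2371  0.1191]
0.093 348 (array([ 450.7, -234.7]), array([28.2, 29.5]), 67.6) [ 0.4496 -0.2365  0.093 ]
0.122 552 (array([ 449.7, -236.9]), array([32.9, 13.9]), 67.8) [ 0.4499 -0.237   0.1204]
240 269 162 205Traceback (most recent call last):
  File "<stdin>", line 9, in <module>
    return umr_minimum(a, axis, None, out, keepdims, initial, where)
ValueError: zero-size array to reduction operation minimum which has no identity
```

>>> arm_command(
  fingers=[-0.2,-0.2,-0.2,-0.2,-0.2,-0.2,-0.2,-0.2],
  travel=[
    [0.001,0.002,0.025],
    [0.001,0.002,0.05],
    [0.001,0.002,0.075],
    [0.001,0.002,0.1],
    [0.001,0.002,0.118],
    [0.001,0.002,0.128],
    [0.001,0.002,0.13],
    [0.001,0.002,0.13],
  ],
  dr=[
    [0,0,0],
    [0,0,0],
    [0,0,0],
    [0,0,0],
    [0,0,0],
    [0,0,0],
    [0,0,0],
    [0,0,0],
  ],
)

```text
time: 1.58
tool_pos: [0.4507, -0.2359, 0.0967]
tool_rot: [-3.141, -0.0, 1.188]
contact_force: [0.4, 0.2, 0.1]
opening: 0.0551
grip_force: 0.0
```

>>> arm_command(
  fingers=[0.5,0.7,0.9,0.9,0.9,0.9,0.9,0.9],
  travel=[
    [0,0,0],
    [0,0,0],
    [0,0,0],
    [0,0,0],
    [0,0,0],
    [0,0,0],
    [0,0,0],
    [0,0,0],
  ],
  dr=[
    [0,0,0],
    [0,0,0],
    [0,0,0],
    [0,0,0],
    [0,0,0],
    [0,0,0],
    [0,0,0],
    [0,0,0],
  ],
  squeeze=25,
)

```text
time: 2.25
tool_pos: [0.4502, -0.2368, 0.0968]
tool_rot: [-3.142, -0.0, 1.187]
contact_force: [-0.9, 0.2, 0.8]
opening: 0.0137
grip_force: 25.0
```

>>> arm_command(
  fingers=[0.9,0.9,0.9,0.9,0.9,0.9,0.9,0.9],
  travel=[
    [0,0,-0.004],
    [0,0,-0.012],
    [0,0,-0.024],
    [0,0,-0.038],
    [0,0,-0.054],
    [0,0,-0.07],
    [0,0,-0.085],
    [0,0,-0.09],
  ],
  dr=[
    [0,0,0],
    [0,0,0],
    [0,0,0],
    [0,0,0],
    [0,0,0],
    [0,0,0],
    [0,0,0],
    [0,0,0],
  ],
)

```text
time: 2.92
tool_pos: [0.4512, -0.2374, 0.1896]
tool_rot: [3.137, 0.001, 1.187]
contact_force: [0.3, -0.6, 0.0]
opening: 0.0143
grip_force: 25.0
```

Run:
```python
from h import *
d=snap('side','d2')['color'];w=snap('wrist','w2')['color']
f=lambda i:cv2.resize(i,(400,300),interpolation=cv2.INTER_CUBIC)
cv2.imwrite('pics/c2.png',np.hstack([f(d[200:335,220:370]),f(w[120:270,180:330])]))
```

```text
(no output)
```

View pics/c2.png

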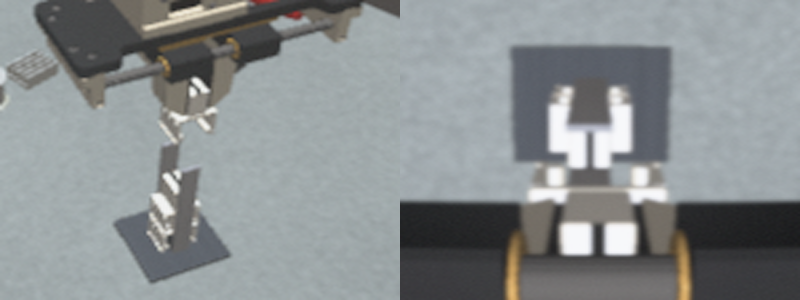

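The side and wrist crops show the top clip in the fingers, clear of the straps, with two clips left in the pile. Moving to the mat.

>>> arm_command(
  fingers=[0.9,0.9,0.9,0.9,0.9,0.9,0.9,0.9],
  travel=[
    [0.017,-0.006,0],
    [0.05,-0.017,0],
    [0.083,-0.028,0],
    [0.116,-0.039,0],
    [0.149,-0.051,0],
    [0.182,-0.062,0],
    [0.216,-0.073,0],
    [0.249,-0.084,0],
  ],
  dr=[
    [0,0,-2],
    [0,0,-5],
    [0,0,-8],
    [0,0,-11],
    [0,0,-14],
    [0,0,-17],
    [0,0,-20],
    [0,0,-22],
  ],
)

```text
time: 3.68
tool_pos: [0.4649, 0.0273, 0.1858]
tool_rot: [-3.14, -0.0, 1.573]
contact_force: [1.2, 0.5, -1.4]
opening: 0.014
grip_force: 25.0
```

>>> arm_command(
  fingers=[0.9,0.9,0.9,0.9,0.9,0.9,0.9,0.9],
  travel=[
    [0.036,0.002,0],
    [0.072,0.004,0.01],
    [0.108,0.006,0.02],
    [0.135,0.008,0.035],
    [0.155,0.009,0.055],
    [0.168,0.01,0.075],
    [0.175,0.01,0.09],
    [0.175,0.01,0.1],
  ],
  dr=[
    [0,0,0],
    [0,0,0],
    [0,0,0],
    [0,0,0],
    [0,0,0],
    [0,0,0],
    [0,0,0],
    [0,0,0],
  ],
)

```text
time: 4.35
tool_pos: [0.474, 0.2016, 0.0841]
tool_rot: [-3.138, 0.001, 1.573]
contact_force: [0.3, 0.0, -0.5]
opening: 0.014
grip_force: 25.0
```

>>> arm_command(
  fingers=[0.9,0.9,0.9,0.9],
  travel=[
    [0,0,0],
    [0,0,0],
    [0,0,0],
    [0,0,0],
  ],
  dr=[
    [0,0,0],
    [0,0,0],
    [0,0,0],
    [0,0,0],
  ],
)

```text
time: 4.68
tool_pos: [0.4764, 0.2, 0.0877]
tool_rot: [3.14, -0.0, 1.57]
contact_force: [0.3, -0.9, -0.2]
opening: 0.014
grip_force: 25.0
```

Run:
```python
from h import *
c=snap('side','d3');d=c['color']
for i in range(4):
    s=observe();print(s['time'],s['tool_pos'].round(4),np.round(s['tool_rot'],4),s['contact_force'].round(1),s['opening']); snap('side','tmp')
# lowest visible white pixels of the clip near tcp
W=cloud(c);g=d.min(-1);q=(g>135)&(np.hypot(W[...,0]-.475,W[...,1]-.2)<.03)&(W[...,2]>.01)
print(np.nanpercentile(W[q],[1,5,50,95],axis=0).round(4))
```

```text
4.7333 [0.4764 0.2001 0.0877] [ 3.1396e+00 -4.0000e-04  1.5699e+00] [-0.   0.3 -1.6] 0.013981849713619883
4.7833 [0.4763 0.2002 0.0877] [ 3.1398e+00 -4.0000e-04  1.5700e+00] [ 0.5 -0.1 -1. ] 0.01402727308363509
4.8333 [0.4762 0.2003 0.0876] [ 3.1399e+00 -4.0000e-04  1.5701e+00] [-0.5 -0.2 -0.9] 0.013925380014408033
4.8833 [0.476  0.2003 0.0874] [ 3.1403e+00 -3.0000e-04  1.5702e+00] [-0.   0.6  0.2] 0.013602504596307309
[[0.4478 0.1755 0.0578]
 [0.4517 0.1765 0.0608]
 [0.4659 0.1903 0.1083]
 [0.4883 0.2076 0.3662]]
```

>>> arm_command(
  fingers=[0.9,0.9,0.9,0.9,0.9,0.9,0.9,0.9],
  travel=[
    [0,0,0.01],
    [0,0,0.022],
    [0,0,0.034],
    [0,0,0.042],
    [0,0,0.046],
    [0,0,0.048],
    [0,0,0.049],
    [0,0,0.049],
  ],
  dr=[
    [0,0,0],
    [0,0,0],
    [0,0,0],
    [0,0,0],
    [0,0,0],
    [0,0,0],
    [0,0,0],
    [0,0,0],
  ],
)

```text
time: 5.6
tool_pos: [0.4758, 0.2006, 0.0378]
tool_rot: [3.141, -0.0, 1.571]
contact_force: [0.5, 0.4, -1.0]
opening: 0.014
grip_force: 25.0
```

>>> arm_command(
  fingers=[0.9,0.9,0.9,0.9],
  travel=[
    [0,0,0.001],
    [0,0,0.002],
    [0,0,0.002],
    [0,0,0.002],
  ],
  dr=[
    [0,0,0],
    [0,0,0],
    [0,0,0],
    [0,0,0],
  ],
)

```text
time: 5.93
tool_pos: [0.4758, 0.2006, 0.0359]
tool_rot: [3.141, -0.0, 1.571]
contact_force: [-0.3, 1.1, -1.5]
opening: 0.0139
grip_force: 25.0
```

>>> arm_command(
  fingers=[0.9,0.9,0.9,0.9,0.9],
  travel=[
    [0,0,0.0005],
    [0,0,0.001],
    [0,0,0.001],
    [0,0,0.001],
    [0,0,0.001],
  ],
  dr=[
    [0,0,0],
    [0,0,0],
    [0,0,0],
    [0,0,0],
    [0,0,0],
  ],
)

```text
time: 6.35
tool_pos: [0.4757, 0.2005, 0.0347]
tool_rot: [3.141, -0.0, 1.571]
contact_force: [0.1, 0.0, -1.6]
opening: 0.0138
grip_force: 25.0
```

>>> arm_command(
  fingers=[0.9,0.9,0.9,0.9,0.9],
  travel=[
    [0,0,0.0005],
    [0,0,0.001],
    [0,0,0.001],
    [0,0,0.001],
    [0,0,0.001],
  ],
  dr=[
    [0,0,0],
    [0,0,0],
    [0,0,0],
    [0,0,0],
    [0,0,0],
  ],
)

```text
time: 6.77
tool_pos: [0.4759, 0.2006, 0.0346]
tool_rot: [3.141, -0.0, 1.571]
contact_force: [-1.0, -0.1, 8.6]
opening: 0.0137
grip_force: 25.0
```

>>> arm_command(
  fingers=[0.9,0.9,0.6,0.4,0.2,0.1,0.1,0.1],
  travel=[
    [0,0,-0.001],
    [0,0,-0.001],
    [0,0,-0.001],
    [0,0,-0.001],
    [0,0,-0.001],
    [0,0,-0.001],
    [0,0,-0.001],
    [0,0,-0.001],
  ],
  dr=[
    [0,0,0],
    [0,0,0],
    [0,0,0],
    [0,0,0],
    [0,0,0],
    [0,0,0],
    [0,0,0],
    [0,0,0],
  ],
)

```text
time: 7.43
tool_pos: [0.4757, 0.2005, 0.0347]
tool_rot: [3.142, 0.0, 1.571]
contact_force: [-1.0, 0.1, 0.4]
opening: 0.0406
grip_force: 0.0
```

>>> arm_command(
  fingers=[0.1,0.1,0.1,0.1,0.1,0.1,0.1,0.1],
  travel=[
    [0,0,-0.01],
    [0,0,-0.03],
    [0,0,-0.055],
    [0,0,-0.08],
    [0,0,-0.105],
    [0,0,-0.12],
    [0,0,-0.12],
    [0,0,-0.12],
  ],
  dr=[
    [0,0,0],
    [0,0,0],
    [0,0,0],
    [0,0,0],
    [0,0,0],
    [0,0,0],
    [0,0,0],
    [0,0,0],
  ],
)

```text
time: 8.1
tool_pos: [0.476, 0.2006, 0.1557]
tool_rot: [3.139, -0.001, 1.571]
contact_force: [0.3, -0.0, 0.2]
opening: 0.0412
grip_force: 0.0
```

Run:
```python
from h import *
d=snap('side','d4');w=snap('wrist','w4');s=observe();print(s['time'],s['tool_pos'],s['tool_rot'],s['opening'])
W=wcloud(w);g=w['color'].min(-1);near=(abs(W[...,0]-.476)<.03)&(abs(W[...,1]-.2)<.03)
for z in(.057,.031):
    q=near&(abs(W[...,2]-z)<.0035);v,u=np.where(q)
    if q.sum()>5:print(z,q.sum(),rect(W[q]),np.nanmean(W[q],0).round(4),u.mean(),v.mean())
f=lambda i:cv2.resize(i,(400,300),interpolation=cv2.INTER_CUBIC)
cv2.imwrite('pics/c4.png',np.hstack([f(d['color'][120:240,90:250]),f(w['color'][100:280,136:376])]))
# duct in wrist view
q=(abs(W[...,2]-.07)<.004)&(abs(W[...,0]-.652)<.035)&(abs(W[...,1])<.16);print('duct',q.sum(),rect(W[q]))
q=(W[...,2]>.064)&(W[...,2]<.08)&(abs(W[...,0]-.652)<.03)&(abs(W[...,1])<.16)&(g>135)
k,l,st,ce=cv2.connectedComponentsWithStats(q.astype(np.uint8))
for i in range(1,k):
    if st[i,4]>8:P=W[l==i];print(st[i,4],rect(P),P.mean(0).round(4),ce[i].round(0))
```

```text
8.2 [0.47493666 0.20032829 0.15389147] [-3.14001160e+00  4.66499494e-04  1.57076457e+00] 0.04129309788831619
0.057 396 (array([476.3, 199.6]), array([24.2, 13.3]), 88.1) [0.4763 0.2    0.0571] 254.02777777777777 191.5
0.031 400 (array([476.3, 200. ]), array([29.6, 23.4]), 0.0) [0.4762 0.2006 0.031 ] 253.9275 183.96
duct 147 (array([668.3,  24.9]), array([ 20.6, 198.6]), 0.0)
20 (array([675.1, 101.8]), array([16.1,  2.4]), 85.7) [0.675  0.1019 0.0703] [434. 280.]
9 (array([676.2,  14.8]), array([8.9, 2.9]), 85.8) [0.6761 0.0139 0.0703] [415. 339.]
```

View pics/c4.png

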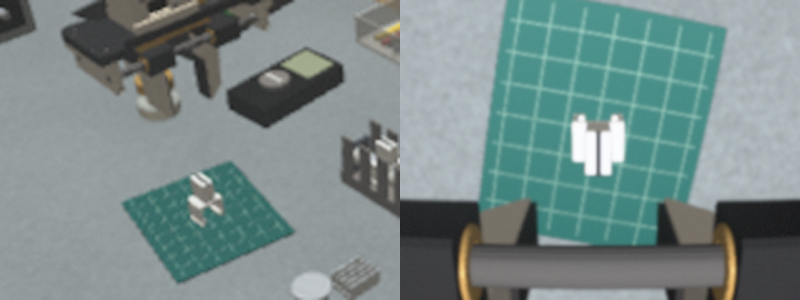

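The clip stands upright on the mat, measured at (0.476, 0.200) and square to the gripper. I'll turn the tool 90° to take it by its end faces.

>>> arm_command(
  fingers=[0.1,0.1,0.1,0.1,0.1,0.1,0.1,0.1],
  travel=[
    [0,0,0],
    [0,0,0],
    [0,0,0],
    [0,0,0],
    [0,0,0],
    [0,0,0],
    [0,0,0],
    [0,0,0],
  ],
  dr=[
    [0,0,6],
    [0,0,13],
    [0,0,20],
    [0,0,27],
    [0,0,34],
    [0,0,41],
    [0,0,48],
    [0,0,55],
  ],
)

```text
time: 8.87
tool_pos: [0.4748, 0.2003, 0.1531]
tool_rot: [-3.141, 0.003, 0.605]
contact_force: [0.3, -0.9, 0.5]
opening: 0.0412
grip_force: 0.0
```

>>> arm_command(
  fingers=[0.1,0.1,0.1,0.1,0.1,0.1,0.1,0.1],
  travel=[
    [0,0,0],
    [0,0,0],
    [0,0,0],
    [0,0,0],
    [0,0,0],
    [0,0,0],
    [0,0,0],
    [0,0,0],
  ],
  dr=[
    [0,0,7],
    [0,0,14],
    [0,0,21],
    [0,0,28],
    [0,0,33],
    [0,0,35],
    [0,0,35],
    [0,0,35],
  ],
)

```text
time: 9.53
tool_pos: [0.4751, 0.2004, 0.1536]
tool_rot: [3.141, 0.002, 0.001]
contact_force: [-0.1, -0.0, 0.2]
opening: 0.0416
grip_force: 0.0
```

Run:
```python
from h import *
w=snap('wrist','w5');s=observe();print(s['time'],s['tool_pos'],s['tool_rot'],s['opening'])
W=wcloud(w);near=(abs(W[...,0]-.476)<.03)&(abs(W[...,1]-.2)<.03)
for z in(.057,.031):
    q=near&(abs(W[...,2]-z)<.0035)
    if q.sum()>5:print(z,q.sum(),rect(W[q]))
snap('side','tmp');s=observe();print(s['tool_pos'],s['qpos'])
```

```text
9.5833 [0.47517567 0.20038577 0.15383919] [3.14114100e+00 1.74680614e-03 1.30351469e-03] 0.04150471225600224
0.057 430 (array([476.5, 200.1]), array([14.3, 23.2]), 0.5)
0.031 236 (array([487.3, 200.1]), array([23.3,  8.6]), 89.8)
[0.4753234  0.20044865 0.15404973] [ 2.50444563e-01  3.97600855e-01  1.65619816e+00 -2.30535581e-05
  1.08908515e+00  1.82003750e+00]
```

>>> arm_command(
  fingers=[0.1,0.1,0.1,0.1,0.1,0.1,0.1,0.1],
  travel=[
    [0,0,0.02],
    [0,0,0.045],
    [0,0,0.07],
    [0,0,0.095],
    [0,0,0.112],
    [0,0,0.12],
    [0,0,0.122],
    [0,0,0.122],
  ],
  dr=[
    [0,0,0],
    [0,0,0],
    [0,0,0],
    [0,0,0],
    [0,0,0],
    [0,0,0],
    [0,0,0],
    [0,0,0],
  ],
)

```text
time: 10.3
tool_pos: [0.4757, 0.2005, 0.0327]
tool_rot: [3.141, 0.0, 0.0]
contact_force: [0.4, 0.5, 0.6]
opening: 0.0416
grip_force: 0.0
```

>>> arm_command(
  fingers=[0.3,0.4,0.6,0.8,0.8,0.8,0.8,0.8],
  travel=[
    [0,0,0],
    [0,0,0],
    [0,0,0],
    [0,0,0],
    [0,0,0],
    [0,0,0],
    [0,0,0],
    [0,0,0],
  ],
  dr=[
    [0,0,0],
    [0,0,0],
    [0,0,0],
    [0,0,0],
    [0,0,0],
    [0,0,0],
    [0,0,0],
    [0,0,0],
  ],
  squeeze=45,
)

```text
time: 10.97
tool_pos: [0.4763, 0.2007, 0.0336]
tool_rot: [-3.141, -0.002, 0.0]
contact_force: [-0.7, -0.1, 6.8]
opening: 0.0235
grip_force: 45.0
```

>>> arm_command(
  fingers=[0.8,0.8,0.8,0.8,0.8,0.8,0.8,0.8],
  travel=[
    [0,0,-0.005],
    [0,0,-0.018],
    [0,0,-0.036],
    [0,0,-0.058],
    [0,0,-0.08],
    [0,0,-0.1],
    [0,0,-0.115],
    [0,0,-0.12],
  ],
  dr=[
    [0,0,0],
    [0,0,0],
    [0,0,0],
    [0,0,0],
    [0,0,0],
    [0,0,0],
    [0,0,0],
    [0,0,0],
  ],
)

```text
time: 11.63
tool_pos: [0.4766, 0.2008, 0.1552]
tool_rot: [-3.141, -0.004, 0.0]
contact_force: [0.1, 1.2, -0.4]
opening: 0.0235
grip_force: 45.0
```

>>> arm_command(
  fingers=[0.8,0.8,0.8,0.8,0.8,0.8,0.8,0.8],
  travel=[
    [0.015,0.017,0],
    [0.04,0.045,0],
    [0.066,0.073,0],
    [0.092,0.102,0],
    [0.118,0.131,0],
    [0.144,0.16,0],
    [0.165,0.184,0],
    [0.176,0.196,0],
  ],
  dr=[
    [0,0,0],
    [0,0,0],
    [0,0,0],
    [0,0,-0.7],
    [0,0,-0.7],
    [0,0,-0.7],
    [0,0,-0.7],
    [0,0,-0.7],
  ],
)

```text
time: 12.3
tool_pos: [0.6531, 0.0009, 0.1513]
tool_rot: [3.141, 0.001, 0.009]
contact_force: [-0.1, -0.1, -0.9]
opening: 0.0237
grip_force: 45.0
```

>>> arm_command(
  fingers=[0.8,0.8,0.8,0.8],
  travel=[
    [0,0,0],
    [0,0,0],
    [0,0,0],
    [0,0,0],
  ],
  dr=[
    [0,0,0],
    [0,0,0],
    [0,0,0],
    [0,0,0],
  ],
)

```text
time: 12.63
tool_pos: [0.6507, 0.0058, 0.1525]
tool_rot: [-3.141, 0.001, 0.014]
contact_force: [-0.5, -0.1, 0.1]
opening: 0.0241
grip_force: 45.0
```

Run:
```python
from h import *
d=snap('side','d6');sc=snap('scene','s6');w=snap('wrist','w6')
for i in range(4): snap('side','tmp')
s=observe();print(s['time'],s['tool_pos'],s['tool_rot'],s['opening'])
for n,c in(('w',w),('s',sc),('d',d)):
    W=wcloud(c) if n=='w' else cloud(c);g=c['color'].min(-1)
    q=(abs(W[...,2]-.07)<.004)&(abs(W[...,0]-.652)<.035)&(abs(W[...,1])<.16)&(g<120);print(n,'walltops',q.sum(),rect(W[q]))
    q=(abs(W[...,2]-.0715)<.005)&(abs(W[...,0]-.652)<.014)&(abs(W[...,1])<.12)&(g>125)
    k,l,st,ce=cv2.connectedComponentsWithStats(q.astype(np.uint8))
    for i in range(1,k):
        if st[i,4]>12:P=W[l==i];print(n,'stem',st[i,4],rect(P),P.mean(0).round(4),ce[i].round(0))
    q=(W[...,2]>.034)&(W[...,2]<.0415)&(abs(W[...,0]-.652)<.013)&(abs(W[...,1])<.06)
    if q.sum()>20:
        P=W[q];P=P[P[:,2]>.0395];print(n,'tube top',len(P),np.nanmedian(P,0).round(4))
f=lambda i:cv2.resize(i,(400,300),interpolation=cv2.INTER_CUBIC)
cv2.imwrite('pics/c6.png',np.hstack([cv2.resize(w['color'],(400,300)),f(d['color'][100:250,200:350])]))
```

```text
12.9833 [0.65154525 0.00490808 0.15298042] [ 3.14152765e+00 -3.41254181e-04  1.27096244e-02] 0.023892808594640814
w walltops 421 (array([653.9,   3.4]), array([ 48.3, 264. ]), 0.8)
w stem 215 (array([656.5,  88.1]), array([ 6.3, 24.4]), 0.4) [0.6567 0.0876 0.0711] [158. 190.]
w stem 211 (array([658.8, -81.4]), array([24.6,  6.3]), 89.8) [ 0.6589 -0.0805  0.071 ] [352. 191.]
w stem 182 (array([649.1,  88.1]), array([ 6.1, 23.8]), 0.8) [0.649  0.0877 0.0713] [159. 199.]
w stem 178 (array([651.2, -81.3]), array([ 6.4, 24.3]), 1.3) [ 0.6513 -0.0808  0.0713] [352. 199.]
w tube top 1211 [0.6538 0.0008 0.0405]
s walltops 15 (array([654.7,   6.4]), array([ 46.5, 261.9]), 0.8)
s stem 27 (array([654.9, -81.6]), array([16.5, 25.2]), 13.2) [ 0.6548 -0.0805  0.0708] [231. 192.]
s stem 31 (array([652.6,  88.1]), array([13.1, 23.9]), 0.6) [0.6524 0.0888 0.0708] [271. 217.]
s tube top 44 [ 0.6518 -0.0034  0.0405]
d walltops 174 (array([651. ,   3.1]), array([ 50.2, 264. ]), 0.5)
d stem 32 (array([650.7,  88.8]), array([15. , 21.2]), 0.1) [0.6492 0.0878 0.0717] [244. 177.]
d stem 44 (array([652.2, -80.2]), array([23.7, 15. ]), 89.4) [ 0.6517 -0.0808  0.0722] [291. 204.]
d tube top 27 [0.6483 0.0034 0.0406]
```

View pics/c6.png

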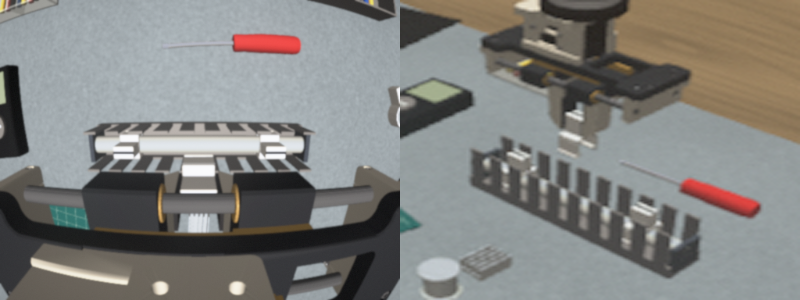

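The views show the clip held upright over the duct, with the fixed clips at about (127,148) and (272,148) in the left panel. I'll check the held clip's offset in the same camera.

Run:
```python
from h import *
for n in('w6','d6','s6'):
    c=load(n);W=wcloud(c) if n=='w6' else cloud(c);g=c['color'].min(-1)
    near=(abs(W[...,0]-.652)<.03)&(abs(W[...,1]-.004)<.014)&(g>120)
    for a,b in((.172,.182),(.146,.156),(.118,.13)):
        q=near&(W[...,2]>a)&(W[...,2]<b)
        if q.sum()>8:print(n,a,q.sum(),rect(W[q]),np.nanmean(W[q],0).round(4))
s=observe();print(s['tool_pos'])
```

```text
w6 0.172 330 (array([657.7,   4.8]), array([23.5,  3.8]), 88.9) [0.6579 0.0049 0.1752]
w6 0.146 757 (array([662. ,   5.1]), array([ 9.3, 24. ]), 0.9) [0.662  0.005  0.1503]
w6 0.118 137 (array([666.1,   5.5]), array([ 1.6, 23.7]), 0.2) [0.6661 0.0057 0.1257]
d6 0.172 24 (array([645. ,   5.1]), array([25.8, 12.2]), 62.0) [0.6465 0.0075 0.1762]
d6 0.146 37 (array([644.2,   1.1]), array([19.7, 35.8]), 44.3) [0.6393 0.0046 0.1503]
d6 0.118 29 (array([649.3,   5.3]), array([22.5, 32.3]), 89.6) [0.645  0.0031 0.1273]
s6 0.146 27 (array([660.3,   4.8]), array([22.7, 12.6]), 90.0) [0.6609 0.0045 0.1509]
s6 0.118 11 (array([656.6,  11.5]), array([18.1, 35.8]), 51.8) [0.6575 0.0081 0.1257]
[0.65154525 0.00490808 0.15298042]
```

>>> arm_command(
  fingers=[0.8,0.8,0.8,0.8,0.8,0.8,0.8,0.8],
  travel=[
    [0.0018,0.0016,0.008],
    [0.0018,0.0016,0.02],
    [0.0018,0.0016,0.034],
    [0.0018,0.0016,0.048],
    [0.0018,0.0016,0.06],
    [0.0018,0.0016,0.07],
    [0.0018,0.0016,0.076],
    [0.0018,0.0016,0.078],
  ],
  dr=[
    [0,0,0],
    [0,0,0],
    [0,0,0],
    [0,0,0],
    [0,0,0],
    [0,0,0],
    [0,0,0],
    [0,0,0],
  ],
)

```text
time: 13.65
tool_pos: [0.6529, 0.0029, 0.0733]
tool_rot: [-3.141, 0.002, 0.012]
contact_force: [-0.8, -0.5, -0.9]
opening: 0.0235
grip_force: 45.0
```

>>> arm_command(
  fingers=[0.8,0.8,0.8,0.8,0.8,0.8],
  travel=[
    [0,0,0],
    [0,0,0],
    [0,0,0],
    [0,0,0],
    [0,0,0],
    [0,0,0],
  ],
  dr=[
    [0,0,0],
    [0,0,0],
    [0,0,0],
    [0,0,0],
    [0,0,0],
    [0,0,0],
  ],
)

```text
time: 14.15
tool_pos: [0.6536, 0.0029, 0.0752]
tool_rot: [3.142, -0.001, 0.012]
contact_force: [0.1, 0.5, -1.0]
opening: 0.0236
grip_force: 45.0
```

Run:
```python
from h import *
c=snap('wrist','w7');s=observe();print(s['time'],s['tool_pos'],s['tool_rot'],s['contact_force'])
z0=s['tool_pos'][2]-.030
W=wcloud(c);g=c['color'].min(-1)
for nm,a,b in(('stem',z0+.050,z0+.058),('crown',z0+.0255,z0+.0305)):
    q=(abs(W[...,0]-.653)<.03)&(abs(W[...,1]-.004)<.014)&(g>120)&(W[...,2]>a)&(W[...,2]<b);P=W[q]
    if len(P)>8: print(nm,len(P),rect(P),np.percentile(P,[1,99],axis=0).round(4).tolist())
for sg in(1,-1):
    q=(abs(W[...,2]-.0715)<.005)&(abs(W[...,0]-.653)<.014)&(abs(W[...,1]-.0035-sg*.085)<.02)&(g>125);print('end',q.sum(),rect(W[q]))
q=(abs(W[...,2]-.07)<.004)&(abs(W[...,0]-.652)<.035)&(abs(W[...,1])<.16)&(g<120);print('walls',q.sum(),rect(W[q]))
```

```text
14.2 [0.65357694 0.0029444  0.07507005] [ 3.14150881e+00 -5.45640561e-04  1.22131740e-02] [-0.91797572  0.37222474 -1.27523476]
stem 307 (array([660.2,   2. ]), array([ 3.7, 23.4]), 0.3) [[0.6586, -0.0096, 0.0952], [0.6616, 0.0137, 0.1013]]
crown 667 (array([668.7,   3.8]), array([17.4, 27.4]), 0.4) [[0.6602, -0.0095, 0.0706], [0.6765, 0.0157, 0.0753]]
end 237 (array([656.9,  94.2]), array([10.5, 21.7]), 38.8)
end 174 (array([659.6, -88.3]), array([16.7,  8.7]), 53.2)
walls 563 (array([665. ,   3.5]), array([ 26. , 265.1]), 0.8)
```

>>> arm_command(
  fingers=[0.8,0.8,0.8,0.8,0.8,0.8,0.8,0.8],
  travel=[
    [0,-0.0005,0.003],
    [0,-0.0005,0.006],
    [0,-0.0005,0.009],
    [0,-0.0005,0.011],
    [0,-0.0005,0.012],
    [0,-0.0005,0.013],
    [0,-0.0005,0.014],
    [0,-0.0005,0.015],
  ],
  dr=[
    [0,0,0],
    [0,0,0],
    [0,0,0],
    [0,0,0],
    [0,0,0],
    [0,0,0],
    [0,0,0],
    [0,0,0],
  ],
  squeeze=55,
)

```text
time: 14.87
tool_pos: [0.6538, 0.0034, 0.061]
tool_rot: [3.141, -0.001, 0.012]
contact_force: [-2.7, 0.5, 11.6]
opening: 0.0241
grip_force: 55.0
```

>>> arm_command(
  fingers=[0.8,0.8,0.8,0.8],
  travel=[
    [0,0,0.001],
    [0,0,0.002],
    [0,0,0.002],
    [0,0,0.002],
  ],
  dr=[
    [0,0,0],
    [0,0,0],
    [0,0,0],
    [0,0,0],
  ],
)

```text
time: 15.2
tool_pos: [0.6539, 0.0034, 0.0592]
tool_rot: [3.141, -0.002, 0.012]
contact_force: [-2.7, -0.3, 8.9]
opening: 0.0235
grip_force: 55.0
```

>>> arm_command(
  fingers=[0.8,0.8,0.8,0.8,0.8],
  travel=[
    [-0.0005,0,0.001],
    [-0.0005,0,0.002],
    [-0.0005,0,0.003],
    [-0.0005,0,0.004],
    [-0.0005,0,0.005],
  ],
  dr=[
    [0,0,0],
    [0,0,0],
    [0,0,0],
    [0,0,0],
    [0,0,0],
  ],
)

```text
time: 15.62
tool_pos: [0.6535, 0.0033, 0.0542]
tool_rot: [3.141, -0.002, 0.012]
contact_force: [-2.5, 0.6, 5.1]
opening: 0.024
grip_force: 55.0
```

>>> arm_command(
  fingers=[0.8,0.8,0.8,0.8,0.8],
  travel=[
    [0,0,0.001],
    [0,0,0.002],
    [0,0,0.003],
    [0,0,0.004],
    [0,0,0.004],
  ],
  dr=[
    [0,0,0],
    [0,0,0],
    [0,0,0],
    [0,0,0],
    [0,0,0],
  ],
)

```text
time: 16.03
tool_pos: [0.653, 0.0034, 0.0481]
tool_rot: [-3.142, -0.0, 0.012]
contact_force: [1.0, 0.4, -0.5]
opening: 0.0235
grip_force: 55.0
```

>>> arm_command(
  fingers=[0.8,0.8,0.8,0.8],
  travel=[
    [0,0,0.0005],
    [0,0,0.001],
    [0,0,0.001],
    [0,0,0.001],
  ],
  dr=[
    [0,0,0],
    [0,0,0],
    [0,0,0],
    [0,0,0],
  ],
)

```text
time: 16.37
tool_pos: [0.6531, 0.0035, 0.0478]
tool_rot: [3.142, -0.0, 0.012]
contact_force: [1.5, -1.0, 0.2]
opening: 0.0238
grip_force: 55.0
```

>>> arm_command(
  fingers=[0.8,0.8,0.8,0.8],
  travel=[
    [0,0,0.0005],
    [0,0,0.001],
    [0,0,0.001],
    [0,0,0.001],
  ],
  dr=[
    [0,0,0],
    [0,0,0],
    [0,0,0],
    [0,0,0],
  ],
)

```text
time: 16.7
tool_pos: [0.6531, 0.0035, 0.0477]
tool_rot: [3.141, -0.001, 0.012]
contact_force: [-0.3, 0.7, 6.0]
opening: 0.0232
grip_force: 55.0
```

The crown is bearing on the tube. Releasing.

>>> arm_command(
  fingers=[0.8,0.8,0.5,0.3,0.1,0.1,0.1,0.1],
  travel=[
    [0,0,-0.0005],
    [0,0,-0.0005],
    [0,0,-0.0005],
    [0,0,-0.0005],
    [0,0,-0.0005],
    [0,0,-0.0005],
    [0,0,-0.0005],
    [0,0,-0.0005],
  ],
  dr=[
    [0,0,0],
    [0,0,0],
    [0,0,0],
    [0,0,0],
    [0,0,0],
    [0,0,0],
    [0,0,0],
    [0,0,0],
  ],
)

```text
time: 17.37
tool_pos: [0.6528, 0.0034, 0.0469]
tool_rot: [-3.142, 0.001, 0.012]
contact_force: [0.5, -0.1, -0.1]
opening: 0.0411
grip_force: 0.0
```

>>> arm_command(
  fingers=[0.1,0.1,0.1,0.1,0.1,0.1,0.1,0.1],
  travel=[
    [0,0,-0.01],
    [0,0,-0.03],
    [0,0,-0.055],
    [0,0,-0.08],
    [0,0,-0.105],
    [0,0,-0.12],
    [0,0,-0.12],
    [0,0,-0.12],
  ],
  dr=[
    [0,0,0],
    [0,0,0],
    [0,0,0],
    [0,0,0],
    [0,0,0],
    [0,0,0],
    [0,0,0],
    [0,0,0],
  ],
)

```text
time: 18.03
tool_pos: [0.6533, 0.0034, 0.1684]
tool_rot: [3.141, -0.002, 0.012]
contact_force: [0.0, 0.1, -1.1]
opening: 0.0414
grip_force: 0.0
```

Run:
```python
from h import *
c=snap('wrist','w8');d=snap('side','d8');s=observe();print(s['time'],s['tool_pos'],s['contact_force'],s['opening'])
for n,k in(('w',c),('d',d)):
    W=wcloud(k) if n=='w' else cloud(k);g=k['color'].min(-1)
    for y in(-.0815,.0035,.088):
        q=(abs(W[...,2]-.0715)<.005)&(abs(W[...,0]-.653)<.014)&(abs(W[...,1]-y)<.02)&(g>125)
        if q.sum()>5: print(n,y,q.sum(),rect(W[q]),np.nanmedian(W[q][:,2]).round(4))
f=lambda i:cv2.resize(i,(400,300),interpolation=cv2.INTER_CUBIC)
cv2.imwrite('pics/c8.png',np.hstack([f(c['color'][120:280,120:400]),f(d['color'][150:250,200:340])]))
```

```text
18.1333 [0.652219   0.00352759 0.16604884] [0.44534062 0.19419152 0.50626249] 0.04169669516705177
w -0.0815 348 (array([655.4, -81.4]), array([13.2, 24.1]), 1.6) 0.0714
w 0.0035 393 (array([653.6,   3.1]), array([13.7, 23.3]), 0.4) 0.0709
w 0.088 390 (array([652.6,  88.7]), array([13.9, 23.9]), 0.2) 0.0713
d -0.0815 44 (array([652.6, -80.2]), array([24.3, 13.9]), 85.3) 0.0721
d 0.0035 38 (array([651.2,   3.9]), array([13.6, 22.7]), 0.5) 0.0717
d 0.088 31 (array([651. ,  88.6]), array([14.8, 22.4]), 4.1) 0.0716
```

View pics/c8.png

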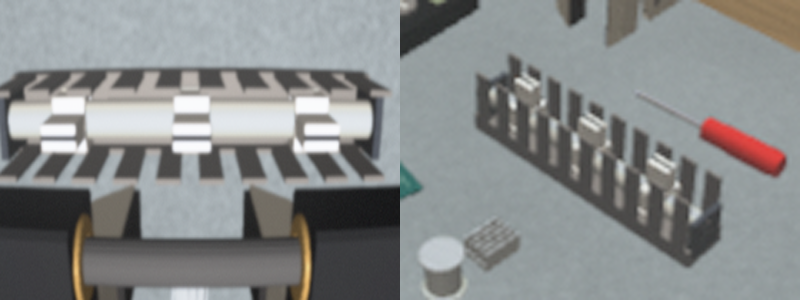

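The third clip sits upright on the rail. Its stem top is level with the other two at 71–72 mm, and it is within 1 mm of their midpoint (y 3.1 mm against 3.6 mm).

```bash
python3 -c "
from cell import *
print(hand_in())"
```

```text
the job is handed in; nothing more can be done
None
```

The clip was stood on the mat, retaken by its end faces and snapped onto the rail midway between the two fixed clips, and the job was handed in at about 18 s. The other two clips were still in the pile when I checked after the lift.

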